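Hold a spring clamp open over the job card

ROBOT

A 7-joint arm with a two-finger parallel gripper is mounted at the origin on the work surface. World frame = base frame: x ahead of the robot, y to its left, z up, the work surface at z = 0. Lengths are in m, angles in rad, forces in N, time in s.
With the tool pointing down it reaches from about 0.425 to 1.025 m from the base axis. Payload 3.6 kg.
Tool frame: the origin (TCP) lies at the centre of the arm's flange, where the gripper is bolted on; the fingertips stand 173 mm ahead of it and the grasp point (between the pads) lies 155 mm ahead of it; z points along the fingers, y is the direction in which the jaws open and shut (so a half turn about z gives the same grasp; the last joint's range is limited). The gripper opens to 85 mm and grips with 20 to 120 N. Pads are 22 mm wide; open, the fingers measure 114 mm over their backs; the gripper's body (76 mm by 85 mm) begins 54 mm behind the grasp point. The pads swing forward as they close: fully open they stand 13 mm farther back than shut.
Start: joints at [-1.2, 0.591, 0.048, 1.609, -0.033, 0.943, -0.034], TCP at [0.324, 0.648, 0.405] pointing down, gripper open.
Joint ranges: [-2.69, 2.69], [-0.47, 2.24], [-1.27, 1.36], [0.19, 2.51], [-1.53, 4.68], [0.08, 2.07], [-3.09, 3.09]. Speed limits (rad/s): [2.57, 2.57, 3.14, 3.14, 3.14, 3.14, 3.14].

INTERFACE

Orientations are given as a 3x3 rotation matrix whose columns are the frame's x, y, z axes.
In Python, from cell import ctrl, capture gives the robot as it stands. The module is installed in compiled form; this text tells all that it offers.
- The arm moves only by the shell command python3 -m handwheel 'ROWS' [OPENING]. ROWS is JSON, a list that holds one entry, the list of rows, each a list of 6 numbers: the shift along the tool's x, y, z each as a share of 120 mm, from -1 to 1, then the turn, a rotation vector about the tool's x, y, z each as a share of pi rad, from -1 to 1. A call has exactly 5 rows; each row is the pose to reach, as a shift and turn from the pose commanded when the call began, along the tool's axes at that moment, turning the shorter way round; what a row does not reach only later rows make up. A row lasts 1/12 s, in which the tool goes at most 41.7 mm and 7.16 degrees, less where a joint would pass 70% of its speed; a pose out of reach is approached as far as the arm can. A call with a number of a shift or a turn outside -1 to 1 is refused whole. A call with a gripper value outside its range is refused whole. OPENING is the finger opening in mm, from 0 to 85.4, set as the call begins (- or left out, the last holds). The fingers move at their own pace and stop on an object; the grip force is fixed at half the most. Time passes only in rows, so rows that repeat a pose let the fingers close, or fill a call up. It gives the time, the measured TCP pose, the force and the opening at its end, in the units of the state.
- ctrl.sense(): the state, without advancing time (a new reading comes with each control period).
- capture(name): name is "side" or "top"; returns a dict with "pixels" (400x640x3 uint8, red, green, blue), "z_map" (400x640 float32, m along the optical axis (not along the pixel's ray), 0 where there is no reading), "intrinsics" (3x3 intrinsics, pixels), "rvec" (rotation vector, rad) and "tvec" (3), from world to camera coordinates, as OpenCV has them. Camera axes: x right, y down, z forward; pixel columns grow to the right and rows downward; lengths in m; the calibration is good to about 2 mm. A picture is of the moment at which its call begins.
- ctrl.hand_in(): hands the job in, once; it reports no verdict.
The state is a dict: "t": time; "joint_pos": joint angles; "joint_vel": joint speeds; "effort": joint torques, N m; "tcp_pos": TCP position; "tool_rot": TCP orientation; "force": force on the tool from outside, world axes, zero at the start; "ft_torque": the same for the moment, N m; "finger_gap": finger opening in m.
Only numpy, scipy, OpenCV 4.12 (cv2) and the standard library are available. Lean on these libraries where they do the work, as an engineer would, in place of code of your own. Each camera call takes 0.05 s, during which the arm holds its last target.

TASK

Take the larger of the two spring clamps parked on the front wall of the hardware tray: squeeze its handles to open it before you lift it off the wall. Bring it over to the job card (the wider of the two standing cards) and hold it there squeezed wide open around the middle of the card's top edge, one jaw well down on either side without touching it, so that a delivery slip can be slid in beside the card. Finish while still holding it gaping like that; do not bump the card on the way and leave everything else where it is.

Things in the scene. Friction and masses are not known exactly. Their poses are not given: they have to be found in the camera images.
- clamp: The larger spring clamp, 100 mm tall, 0.1 kg: two steel levers with black rubber grips and jaw pads, riveted like a clothes peg, upright on the tray's front wall, handles up, jaws gripping the wall. Origin on the rivet; z up between the handles, x across the jaws (square to the wall), y along the rivet. The frame is that of the -x lever: it leans by half the opening when squeezed evenly.
- clamp_grip (a point): Between the larger clamp's handles, 46 mm above the rivet: squeeze them together here, along x. The grips are 22 mm wide along y and flare upwards: 40 mm over their outsides 25 mm above the rivet, 54 mm (the widest) 55 mm above it, tops at 58 mm. 7 N starts it, 13 N holds it at its stop, where the grips are parallel and 26 mm over their outsides.
- clamp_jaw (a joint): Opening of the larger clamp, rad: 0 as parked on the wall (jaw pads 3 mm apart), -0.07 shut on nothing, 0.5 at its stop (squeezed fully: 24 mm between the jaw tips). Gap at the tips = 3 mm + 42 mm per rad. A coil spring closes it: 0.35 N m at 0, 0.6 N m at 0.5.
- clamp_tip_near (a point): Lower inner edge of the larger clamp's jaw on its -x side (parked: outside the tray, towards the robot), mid-width. Jaw pads are 18 mm wide along y and 12 mm high. The tips lie 42 mm below the rivet (parked: 18 mm below the wall's rim); an edge can stand up to 30 mm in between the jaws before it meets the coil spring on the rivet.
- clamp_tip_far (a point): Lower inner edge of the larger clamp's other jaw (parked: inside the tray), mid-width.
- tray: Open hardware tray of grey painted sheet steel with one divider in the middle, 140 x 220 x 60 mm (x, y, z), walls 3 mm, bolts lying in it up to 30 mm high, fixed to the bench. Origin under its centre; its -x wall is the front wall, towards the robot, and both clamps are parked on it, either one on either side of the divider.
- tray_front_rim (a point): Middle of the top of the tray's front wall, 60 mm above the bench; the wall runs along the tray's y.
- job_card: The job card: stiff white printed card 150 mm wide (y), 3 mm thick (x), standing upright in a slotted steel foot (60 x 162 mm, 28 mm high), 0.9 kg in all, loose on the bench. Its top edge is 125 mm above the bench. Origin on the bench under its centre; x is square to the card.
- job_card_edge (a point): Middle of the job card's top edge, 125 mm above the bench.
- clamp_small: The smaller spring clamp, same shape, 70 mm tall, also parked on the tray's front wall; leave it. Origin on its rivet.
- stock_card: The narrower standing card, 75 mm wide and 100 mm high, in a like foot; leave it. Origin on the bench under its centre.
- wrench: Open-ended wrench, 170 mm, lying flat behind the tray; leave it. Origin under its middle.
- spray_can: White spray can, 64 mm across, 190 mm high; leave it. Origin under its centre.
- carton: Cardboard carton 100 x 130 x 75 mm; leave it. Origin under its centre.
- bolt: Large hex bolt standing on its head, 20 mm shank, 93 mm high; leave it. Origin under its centre.
- nut: Large hex nut lying flat in front of the tray, 46 mm over its corners, 22 mm high; leave it. Origin under its centre.
Not all that is in view belongs to the job. What is shaped like the clamp but blue or pink is not meant.

How it is judged:
By the outcome, as a careful person would: the job done as asked, in the order asked, and still so for the second after the job is handed in, while the arm keeps its last pose, push and grip.
It also fails if it takes over 32 s, if anything falls off the work surface, if the arm or the gripper's body presses on something with over 40 N, if the wrist force passes 120 N, or if a joint passes its speed limit or range.

## Working session

There is one attempt and no reset: what is moved stays moved. The work goes in short steps, Python scripts to look and compute and a shell command to move; the robot and the scene stay as the last step left them, time stands still between calls to the robot, and variables do not carry over. Pictures are saved under pics/ and viewed, and the job is handed in when it is done.

```bash
mkdir -p pics
cat > h.py <<'E'
import numpy as np, cv2
from cell import ctrl, capture
def save(n,im): cv2.imwrite('pics/'+n,im[:,:,::-1])
def grab(name,tag):
    c=capture(name); np.savez('pics/%s.npz'%tag,**c); save(tag+'.png',c['pixels']); return c
def load(tag): return dict(np.load('pics/%s.npz'%tag))
def crop(c,x0,y0,x1,y1,n,s):
    im=cv2.resize(c['pixels'][y0:y1,x0:x1],None,fx=s,fy=s,interpolation=cv2.INTER_CUBIC); save(n,im)
def world(c,u,v,z=None):
    K=c['intrinsics'];R=cv2.Rodrigues(c['rvec'])[0];t=c['tvec'].ravel()
    r=np.linalg.inv(K)@np.array([u,v,1.]); 
    o=-R.T@t; d=R.T@r
    if z is not None: return o+d*(z-o[2])/d[2]
    return o+d*c['z_map'][int(round(v)),int(round(u))]
def proj(c,p): 
    return cv2.projectPoints(np.array(p,float).reshape(-1,1,3),c['rvec'],c['tvec'],c['intrinsics'],None)[0].reshape(-1,2)
def cloud(c):
    K=c['intrinsics'];R=cv2.Rodrigues(c['rvec'])[0];t=c['tvec'].ravel()
    v,u=np.mgrid[:400,:640]; z=c['z_map']
    P=np.stack([(u-K[0,2])/K[0,0]*z,(v-K[1,2])/K[1,1]*z,z],-1)
    return (P-t)@R
E
python3 - <<'E'
from h import *
np.set_printoptions(precision=4,suppress=True)
s=ctrl.sense(); print(s)
for n in('top','side'):
    c=grab(n,n+'0'); R=cv2.Rodrigues(c['rvec'])[0]; print(n,-R.T@c['tvec'].ravel(),R,c['intrinsics'])
E
```

```text
{'t': 0.0, 'joint_pos': array([-1.2005,  0.5921,  0.0483,  1.6099, -0.0333,  0.9427, -0.0337]), 'joint_vel': array([ 0.0018,  0.0003, -0.0015,  0.0014, -0.    , -0.0002, -0.0011]), 'effort': array([  0.0002, -54.87  ,   1.5468, -19.8126,   0.0094,   0.0088,
        -0.    ]), 'tcp_pos': array([0.3241, 0.648 , 0.4035]), 'tool_rot': array([[-0.8944,  0.4472, -0.0009],
       [ 0.4472,  0.8944, -0.002 ],
       [-0.0001, -0.0022, -1.    ]]), 'force': array([0.166 , 0.3651, 1.3241]), 'ft_torque': array([0.0067, 0.0254, 0.0633]), 'finger_gap': 0.08507607909820772}
top [ 0.4987 -0.0071  1.2027] [[-0.0104 -0.9999  0.0138]
 [-0.9988  0.0097 -0.048 ]
 [ 0.0479 -0.0143 -0.9988]] [[397.1573   0.     318.6986]
 [  0.     397.1573 186.1819]
 [  0.       0.       1.    ]]
side [0.4817 0.7766 0.7043] [[-0.9959 -0.0892 -0.0171]
 [-0.0413  0.6122 -0.7896]
 [ 0.0808 -0.7856 -0.6134]] [[384.3781   0.     316.862 ]
 [  0.     384.3781 198.4848]
 [  0.       0.       1.    ]]
```

View pics/top0.png

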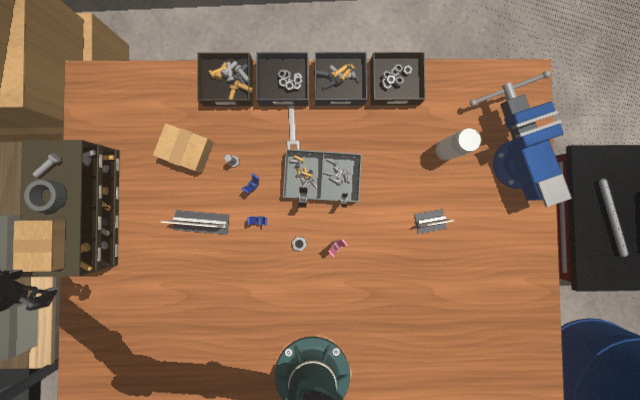

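View pics/side0.png

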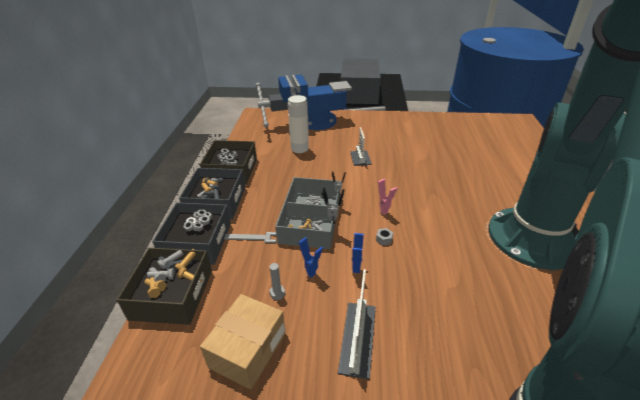

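Run:
```python
from h import *
c=load('top0'); crop(c,270,140,370,215,'t1.png',8); crop(c,155,185,275,265,'t2.png',6.5)
c=load('side0'); crop(c,270,165,350,255,'s1.png',6.5); crop(c,280,220,400,390,'s2.png',3.5)
```

```text
(no output)
```

View pics/t1.png

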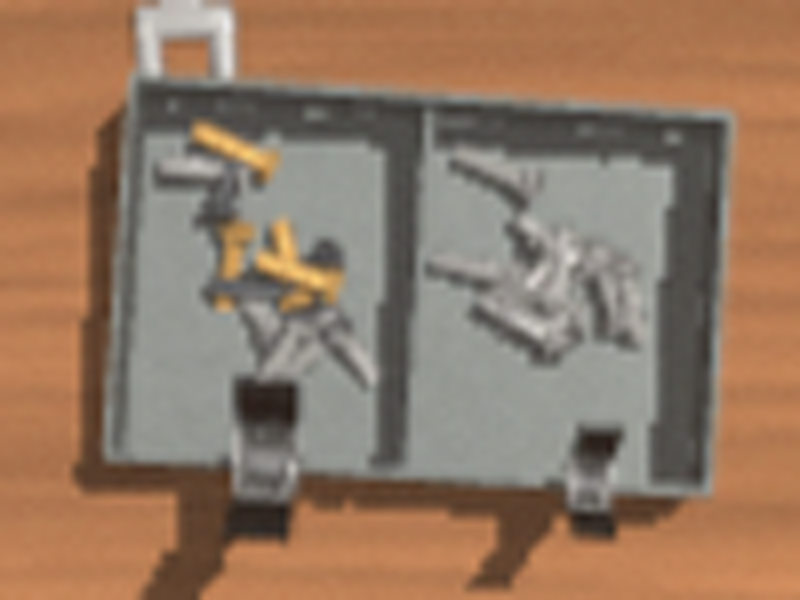

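View pics/t2.png

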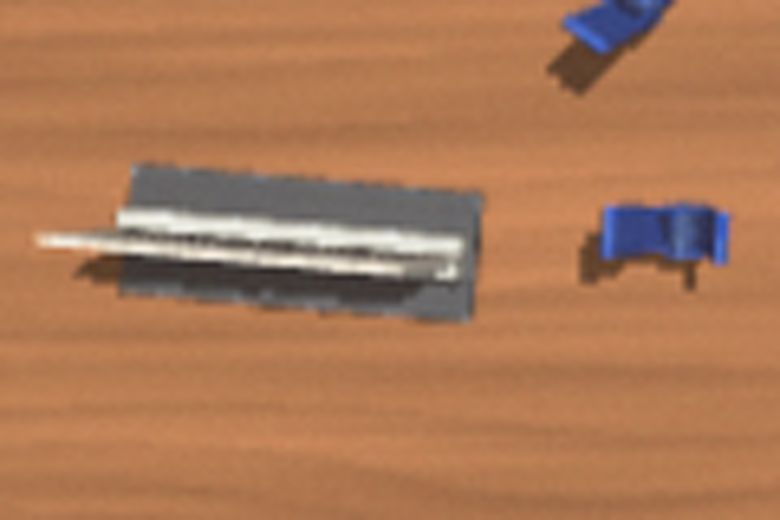

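View pics/s1.png

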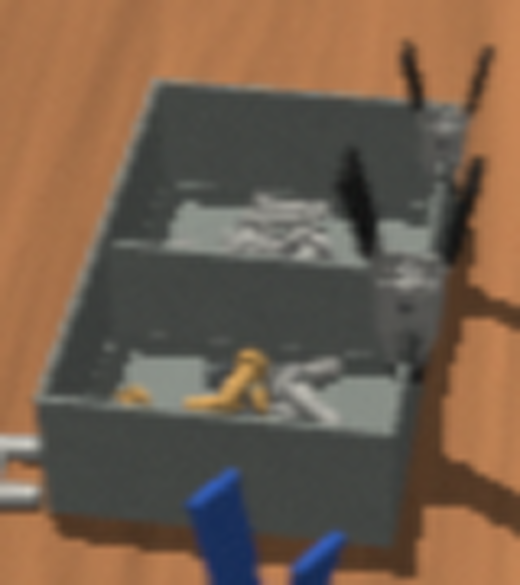

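View pics/s2.png

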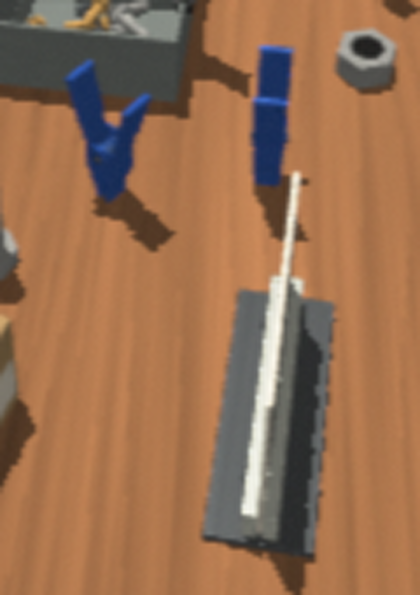

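Run:
```python
from h import *
np.set_printoptions(precision=4,suppress=True)
def rep(n,P,m,lo,hi):
    q=P[m&(P[...,2]>lo)&(P[...,2]<hi)]
    if len(q)<5: print(n,len(q));return
    c=q.mean(0); w,V=np.linalg.eigh(np.cov(q[:,:2].T)); d=V[:,1]; d=d*np.sign(d[1]); s=(q[:,:2]-c[:2])@d; nn=(q[:,:2]-c[:2])@np.array([d[1],-d[0]])
    print(n,len(q),c,'ang from y',np.arctan2(-d[0],d[1]),'ext',s.min(),s.max(),'mid',c[:2]+d*(s.min()+s.max())/2,'n',nn.min(),nn.max())
for n in('top0','side0'):
    c=load(n);P=cloud(c);print(n)
    m=(P[...,0]>.3)&(P[...,0]<.5)&(P[...,1]>.22)&(P[...,1]<.48)
    for lo,hi in((.118,.135),(.10,.118),(.08,.10),(.05,.08),(.02,.035)): rep('card %.3f'%lo,P,m,lo,hi)
    m=(P[...,0]>.4)&(P[...,0]<.54)&(P[...,1]>-.0)&(P[...,1]<.1)
    for lo,hi in((.07,.09),(.09,.11),(.11,.125),(.125,.15)): rep('clamp %.3f'%lo,P,m,lo,hi)
    m=(P[...,0]>.4)&(P[...,0]<.7)&(P[...,1]>-.13)&(P[...,1]<.15)
    q=P[m&(P[...,2]>.055)&(P[...,2]<.065)]; r=cv2.minAreaRect((q[:,:2]*1000).astype(np.float32)); print(len(q),r)
c=load('top0')
for u,v in((133,78),(733,112),(712,492),(107,462)): print('rim',world(c,270+u/8,140+v/8,.06))
for u,v in((37,240),(460,275)): print('edge',world(c,155+u/6.5,185+v/6.5,.125))
```

```text
top0
card 0.118 72 [0.4519 0.3301 0.1237] ang from y -0.0948910179825328 ext -0.0745756448445081 0.07471700166488972 mid [0.4519 0.3301] n -0.0018279919029733597 0.0016106886465380884
card 0.100 32 [0.4535 0.3329 0.1075] ang from y -0.09717934365121472 ext -0.07786503117623739 0.06964440895880437 mid [0.4531 0.3288] n -0.0009383555285745449 0.0003619329433320402
card 0.080 28 [0.4519 0.3182 0.089 ] ang from y -0.09987027600514393 ext -0.06354300787970861 0.07511273281558249 mid [0.4525 0.3239] n -0.0017690899668837841 0.0006579569931196779
card 0.050 36 [0.4524 0.3239 0.0648] ang from y -0.10128796731407826 ext -0.06903430322878341 0.06456273326428755 mid [0.4522 0.3216] n -0.002466777099643509 0.0007760146557963218
card 0.020 192 [0.4545 0.3235 0.0272] ang from y -0.1165542350028628 ext -0.07185034757218765 0.0826643534170061 mid [0.4551 0.3288] n -0.0143717510057354 0.008604959960732794
clamp 0.070 31 [0.5214 0.0226 0.0865] ang from y 0.09743193021261685 ext -0.012404329827824398 0.012905675630217887 mid [0.5214 0.0229] n -0.010372264190715482 0.009506872579279487
clamp 0.090 34 [0
[... 1822 characters left out ...]
818 mid [0.5195 0.0241] n -0.01237437731773664 0.012829198885617524
clamp 0.110 37 [0.5213 0.0276 0.1172] ang from y 1.3027793124928553 ext -0.019476382256317537 0.023334183095412023 mid [0.5195 0.0282] n -0.016447121270077456 0.01020034855932849
clamp 0.125 35 [0.5051 0.0274 0.1369] ang from y 1.3373355319636113 ext -0.03647194911128116 0.012340557938112142 mid [0.5169 0.0247] n -0.015144191203266405 0.008004808470469579
296 ((547.1995239257812, 6.048675537109375), (210.07635498046875, 255.9727783203125), 76.44071960449219)
rim [0.6597 0.0682 0.06  ]
rim [ 0.6455 -0.1488  0.06  ]
rim [ 0.5081 -0.1391  0.06  ]
rim [0.5211 0.0784 0.06  ]
edge [0.4582 0.4036 0.125 ]
edge [0.4418 0.2291 0.125 ]
```

```bash
cat >> h.py <<'E'
def plan(target,yaw):
    """yaw: world angle of tool y; tool pointing down. prints remaining share shift & turn in tool axes"""
    from scipy.spatial.transform import Rotation as Ro
    s=ctrl.sense(); R=s['tool_rot']; y=np.array([np.cos(yaw),np.sin(yaw),0]); z=np.array([0,0,-1.])
    T=np.stack([np.cross(y,z),y,z],1)
    d=R.T@(np.array(target)-s['tcp_pos'])/.12
    r=Ro.from_matrix(R.T@T).as_rotvec()/np.pi
    np.set_printoptions(precision=4,suppress=True)
    print('t',s['t'],'pos',s['tcp_pos'],'F',s['force'],'gap',s['finger_gap']); print('shift',d,'turn',r)
CL=(.520,.0235); TY=-.0625
E
python3 -c "
from h import *
plan((*CL,.405),TY)"
python3 -m handwheel '[[[-0.2,-0.2,0,0,0,0.037],[-0.4,-0.4,0,0,0,0.075],[-0.6,-0.6,0,0,0,0.112],[-0.8,-0.8,0,0,0,0.15],[-1,-1,0,0,0,0.187]]]' 85
python3 -c "
from h import *
plan((*CL,.405),TY)"
```

```text
t 0.1 pos [0.3242 0.6481 0.4036] F [ 0.3597  0.6543 -0.0752] gap 0.08545396648396279
shift [-3.7878 -3.9249 -0.0026] turn [-0.0005  0.0004  0.3723]
t: 0.52
tcp_pos: [0.3781, 0.4857, 0.4043]
tool_rot: [[-0.492, 0.871, -0.0], [0.871, 0.492, -0.001], [-0.0, -0.001, -1.0]]
force: [0.3, 0.5, -0.9]
finger_gap: 0.085
t 0.5167 pos [0.3781 0.4857 0.4043] F [ 0.2591  0.4892 -0.9343] gap 0.08500376352456288
shift [-3.9353 -0.8638 -0.0038] turn [-0.0002  0.0002  0.1835]
```

```bash
python3 -m handwheel '[[[-0.2,-0.05,0,0,0,0.037],[-0.4,-0.1,0,0,0,0.074],[-0.6,-0.15,0,0,0,0.11],[-0.8,-0.2,0,0,0,0.148],[-1,-0.25,0,0,0,0.185]]]'
python3 -c "
from h import *
plan((*CL,.405),TY)"
```

```text
t: 0.93
tcp_pos: [0.4115, 0.367, 0.4044]
tool_rot: [[0.067, 0.998, -0.001], [0.998, -0.067, -0.0], [-0.0, -0.001, -1.0]]
force: [0.9, -0.7, -0.3]
finger_gap: 0.085
t 0.9333 pos [0.4115 0.367  0.4044] F [ 0.901  -0.7318 -0.3083] gap 0.08499885075042586
shift [-2.7948  1.0954 -0.0039] turn [-0.0002  0.0002 -0.0016]
```

```bash
python3 -m handwheel '[[[-0.2,0.08,0,0,0,0],[-0.4,0.16,0,0,0,0],[-0.6,0.24,0,0,0,0],[-0.8,0.32,0,0,0,0],[-1,0.4,0,0,0,0]]]'
python3 -m handwheel '[[[-0.2,0.08,0,0,0,0],[-0.4,0.16,0,0,0,0],[-0.6,0.24,0,0,0,0],[-0.8,0.32,0,0,0,0],[-1,0.4,0,0,0,0]]]'
python3 -m handwheel '[[[-0.2,0.08,0,0,0,0],[-0.4,0.15,0,0,0,0],[-0.6,0.22,0,0,0,0],[-0.7,0.25,0,0,0,0],[-0.7,0.25,0,0,0,0]]]'
python3 -c "
from h import *
plan((*CL,.298),TY)
s=ctrl.sense();print(s['joint_pos'],s['tool_rot'])
c=grab('top','top1'); crop(c,270,120,370,215,'t3.png',6)
c=grab('side','side1'); crop(c,230,100,390,255,'s3.png',4)
"
```

```text
t: 1.35
tcp_pos: [0.452, 0.2444, 0.4045]
tool_rot: [[0.061, 0.998, -0.001], [0.998, -0.061, -0.0], [-0.0, -0.001, -1.0]]
force: [-0.6, -0.3, 0.7]
finger_gap: 0.0851
t: 1.77
tcp_pos: [0.4925, 0.1217, 0.4045]
tool_rot: [[0.061, 0.998, -0.001], [0.998, -0.061, -0.0], [-0.0, -0.001, -1.0]]
force: [0.3, 0.1, 0.4]
finger_gap: 0.0851
t: 2.18
tcp_pos: [0.5176, 0.0336, 0.4048]
tool_rot: [[0.068, 0.998, 0.001], [0.998, -0.068, -0.002], [-0.002, 0.001, -1.0]]
force: [-0.3, -0.5, 0.1]
finger_gap: 0.0852
t 2.1833 pos [0.5176 0.0336 0.4048] F [-0.3264 -0.4971  0.1335] gap 0.08516061996699273
shift [-0.0811  0.0251  0.8901] turn [ 0.0002  0.0006 -0.0017]
[-0.4945  0.3585  0.4415  2.0842 -0.2209  0.7425  0.0183] [[ 0.0678  0.9977  0.0006]
 [ 0.9977 -0.0678 -0.0018]
 [-0.0018  0.0007 -1.    ]]
```

View pics/s3.png

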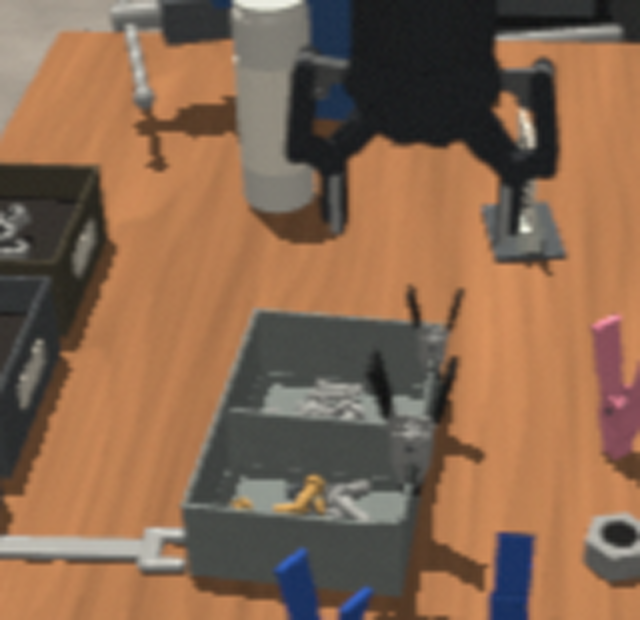

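View pics/t3.png

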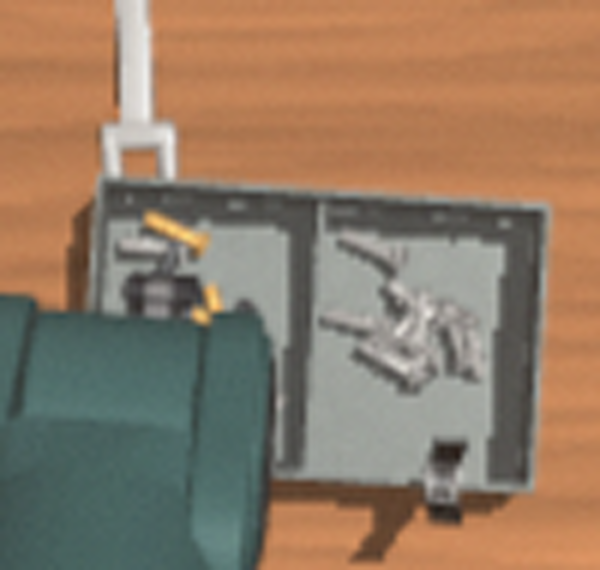

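```bash
python3 -c "
from h import *
c=load('top0')
for (u,v) in ((267,378),(259,538)): print(world(c,270+u/8,140+v/8,.139))
c=load('side0'); P=cloud(c)
# dark grip pixels in side
m=(P[...,2]>.125)&(P[...,2]<.146)&(P[...,0]>.47)&(P[...,0]<.57)&(P[...,1]>0)&(P[...,1]<.06)
q=P[m]; print(q[np.argsort(q[:,0])][:,:].round(3)[::2])
"
```

```text
[0.5471706  0.01877184 0.139     ]
[0.49367853 0.0218988  0.139     ]
[[0.494 0.035 0.143]
 [0.495 0.027 0.142]
 [0.495 0.02  0.143]
 [0.497 0.036 0.134]
 [0.497 0.035 0.139]
 [0.497 0.032 0.143]
 [0.497 0.023 0.143]
 [0.497 0.017 0.144]
 [0.499 0.035 0.133]
 [0.499 0.035 0.139]
 [0.499 0.032 0.143]
 [0.5   0.013 0.135]
 [0.501 0.035 0.133]
 [0.502 0.025 0.131]
 [0.504 0.035 0.127]
 [0.539 0.026 0.13 ]
 [0.539 0.02  0.132]
 [0.539 0.014 0.134]
 [0.541 0.03  0.133]
 [0.541 0.027 0.137]
 [0.541 0.025 0.132]
 [0.542 0.018 0.14 ]
 [0.542 0.012 0.141]
 [0.543 0.032 0.138]
 [0.543 0.031 0.14 ]
 [0.543 0.031 0.128]
 [0.544 0.02  0.141]
 [0.544 0.015 0.143]
 [0.545 0.032 0.141]
 [0.545 0.032 0.138]
 [0.546 0.03  0.133]
 [0.546 0.022 0.143]
 [0.548 0.032 0.14 ]]
```

```bash
python3 -m handwheel '[[[-0.05,0.01,0,0,0,0],[-0.09,0.02,0.1,0,0,-0.0017],[-0.09,0.02,0.25,0,0,-0.0017],[-0.09,0.02,0.4,0,0,-0.0017],[-0.09,0.02,0.5,0,0,-0.0017]]]'
python3 -c "
from h import *
plan((.520,.0225,.285),TY)"
```

```text
t: 2.7
tcp_pos: [0.5184, 0.0277, 0.3433]
tool_rot: [[0.053, 0.999, -0.002], [0.999, -0.053, 0.0], [0.0, -0.002, -1.0]]
force: [-0.2, -0.3, 0.1]
finger_gap: 0.0851
t 2.7 pos [0.5184 0.0277 0.3433] F [-0.1972 -0.2866  0.0627] gap 0.08508224252994133
shift [-0.043   0.0163  0.4862] turn [-0.0006 -0.0001  0.0029]
```

```bash
python3 -m handwheel '[[[-0.03,0.01,0.1,0,0,0],[-0.04,0.015,0.2,0,0,0.002],[-0.04,0.015,0.25,0,0,0.002],[-0.04,0.015,0.25,0,0,0.002],[-0.04,0.015,0.25,0,0,0.002]]]'
python3 -c "
from h import *
plan((.520,.0225,.285),TY)
print(ctrl.sense()['joint_vel'])"
```

```text
t: 3.12
tcp_pos: [0.5205, 0.0222, 0.3146]
tool_rot: [[0.061, 0.998, -0.001], [0.998, -0.061, 0.0], [0.0, -0.001, -1.0]]
force: [0.1, -0.3, -0.1]
finger_gap: 0.0848
t 3.1167 pos [0.5205 0.0222 0.3146] F [ 0.0965 -0.3098 -0.0976] gap 0.08482899743778961
shift [ 0.0024 -0.0043  0.247 ] turn [-0.0002 -0.0001  0.0005]
[ 0.0001 -0.0138  0.0123 -0.0097  0.0034 -0.0011 -0.0018]
```

```bash
python3 -m handwheel '[[[0,-0.004,0.08,0,0,0],[0,-0.004,0.16,0,0,0],[0,-0.004,0.24,0,0,0],[0,-0.004,0.24,0,0,0],[0,-0.004,0.24,0,0,0]]]'
python3 -c "
from h import *
plan((.520,.0225,.285),TY)
c=grab('side','side2'); crop(c,270,150,370,240,'s4.png',7)"
```

```text
t: 3.53
tcp_pos: [0.5198, 0.0214, 0.2851]
tool_rot: [[0.063, 0.998, -0.002], [0.998, -0.063, -0.0], [-0.0, -0.002, -1.0]]
force: [0.2, -0.1, 0.5]
finger_gap: 0.0852
t 3.5333 pos [0.5198 0.0214 0.2851] F [ 0.2309 -0.1416  0.5053] gap 0.08520365910718505
shift [0.0095 0.0014 0.001 ] turn [-0.0006  0.0001 -0.0001]
```

View pics/s4.png

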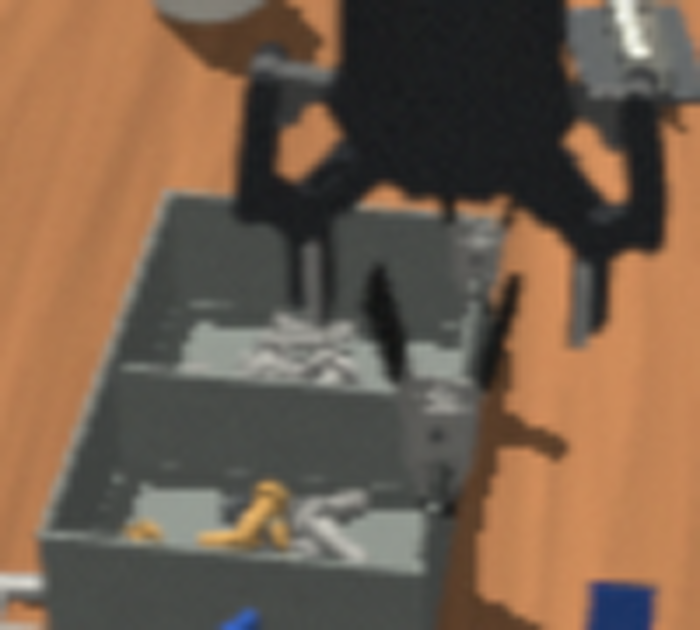

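```bash
python3 -m handwheel '[[[0.005,0.001,0,0,0,0],[0.005,0.001,0,0,0,0],[0.005,0.001,0,0,0,0],[0.005,0.001,0,0,0,0],[0.005,0.001,0,0,0,0]]]' 50
python3 -m handwheel '[[[0,0,0,0,0,0],[0,0,-0.01,0,0,0],[0,0,-0.02,0,0,0],[0,0,-0.02,0,0,0],[0,0,-0.02,0,0,0]]]' 10
python3 -c "
from h import *
plan((.520,.0225,.285),TY)
c=grab('side','side3'); crop(c,270,150,370,240,'s5.png',7)"
```

```text
t: 4.0
tcp_pos: [0.5202, 0.022, 0.286]
tool_rot: [[0.062, 0.998, 0.0], [0.998, -0.062, 0.0], [0.0, 0.0, -1.0]]
force: [-1.5, -0.2, -0.4]
finger_gap: 0.0501
t: 4.42
tcp_pos: [0.5203, 0.022, 0.2884]
tool_rot: [[0.063, 0.998, 0.0], [0.998, -0.063, 0.0], [0.0, 0.0, -1.0]]
force: [-1.0, 0.0, -0.4]
finger_gap: 0.0236
t 4.4167 pos [0.5203 0.022  0.2884] F [-1.0379  0.0093 -0.3603] gap 0.023579189719429808
shift [ 0.0037 -0.0027  0.0286] turn [ 0.0001 -0.     -0.    ]
```

View pics/s5.png

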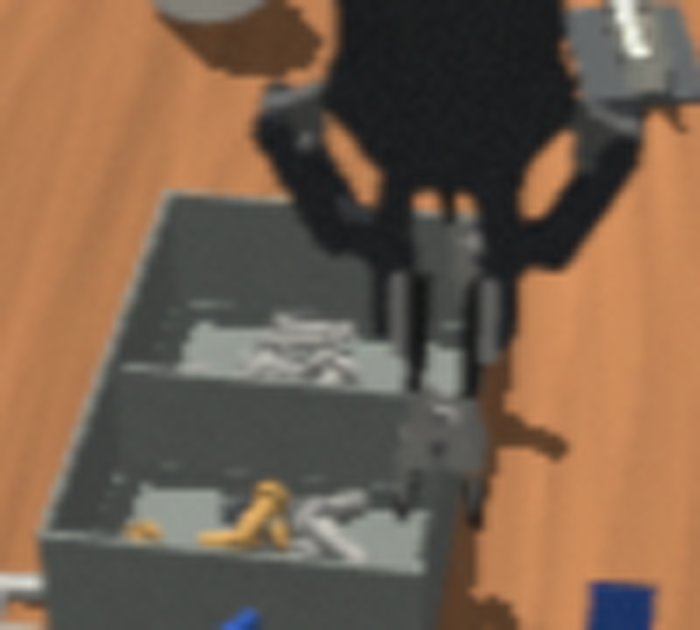

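The handles are fully squeezed and the jaws gape on both sides of the wall (tips at about (405,505) and (475,515) in the crop). Lifting straight up next.

```bash
python3 -m handwheel '[[[0,0,-0.05,0,0,0],[0,0,-0.1,0,0,0],[0,0,-0.17,0,0,0],[0,0,-0.24,0,0,0],[0,0,-0.32,0,0,0]]]'
python3 -m handwheel '[[[0,0,-0.2,0,0,0],[0,0,-0.4,0,0,0],[0,0,-0.6,0,0,0],[0,0,-0.8,0,0,0],[0,0,-0.95,0,0,0]]]'
python3 -c "
from h import *
plan((.4518,.3302,.44),-.096)
c=grab('side','side4'); crop(c,270,120,370,240,'s6.png',5)"
```

```text
t: 4.88
tcp_pos: [0.5202, 0.022, 0.3278]
tool_rot: [[0.063, 0.998, 0.0], [0.998, -0.063, 0.0], [0.0, 0.0, -1.0]]
force: [-0.3, 0.7, -0.7]
finger_gap: 0.0238
t: 5.3
tcp_pos: [0.5202, 0.0217, 0.4436]
tool_rot: [[0.063, 0.998, 0.003], [0.998, -0.063, 0.001], [0.001, 0.003, -1.0]]
force: [0.8, 0.1, -0.0]
finger_gap: 0.0235
t 5.3 pos [0.5202 0.0217 0.4436] F [ 0.7953  0.1257 -0.0389] gap 0.023475891253354777
shift [ 2.5301 -0.7309  0.0301] turn [ 0.0009 -0.0002  0.0105]
```

View pics/s6.png

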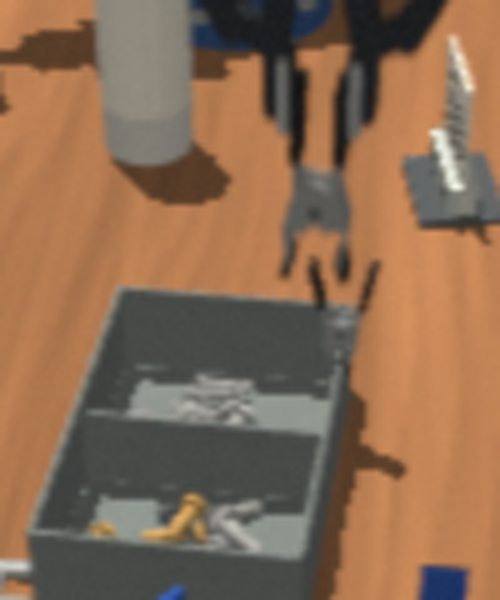

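The clamp hangs open in the gripper, clear of the wall, with jaw tips at (285,275) and (343,275). Now over to the card at this height.

```bash
python3 -m handwheel '[[[0.1,-0.03,0,0,0,0.002],[0.3,-0.09,0,0,0,0.004],[0.5,-0.15,0,0,0,0.006],[0.7,-0.2,0,0,0,0.008],[0.9,-0.26,0,0,0,0.01]]]'
python3 -m handwheel '[[[0.2,-0.06,0,0,0,0],[0.4,-0.1,0,0,0,0],[0.6,-0.15,0,0,0,0],[0.8,-0.2,0,0,0,0],[1,-0.25,0,0,0,0]]]'
python3 -m handwheel '[[[0.15,-0.04,0,0,0,0],[0.3,-0.08,0,0,0,0],[0.4,-0.1,0,0,0,0],[0.45,-0.12,0,0,0,0],[0.45,-0.12,0,0,0,0]]]'
python3 -c "
from h import *
plan((.4518,.3302,.44),-.096)"
```

```text
t: 5.77
tcp_pos: [0.4953, 0.1325, 0.4412]
tool_rot: [[0.095, 0.995, 0.001], [0.995, -0.095, 0.0], [0.0, 0.001, -1.0]]
force: [-0.5, 0.7, -1.7]
finger_gap: 0.0234
t: 6.18
tcp_pos: [0.4766, 0.255, 0.441]
tool_rot: [[0.094, 0.996, 0.0], [0.996, -0.094, 0.0], [0.0, 0.0, -1.0]]
force: [-0.1, 0.3, -1.3]
finger_gap: 0.0234
t: 6.6
tcp_pos: [0.4674, 0.3105, 0.4407]
tool_rot: [[0.091, 0.996, -0.0], [0.996, -0.091, 0.0], [0.0, -0.0, -1.0]]
force: [-0.6, 0.3, -0.3]
finger_gap: 0.0235
t 6.6 pos [0.4674 0.3105 0.4407] F [-0.6362  0.255  -0.2912] gap 0.023547343037492962
shift [ 0.1519 -0.1447  0.0059] turn [-0.0001 -0.0001  0.0014]
```

```bash
python3 -m handwheel '[[[0.04,-0.04,0,0,0,0.001],[0.1,-0.1,0,0,0,0.0015],[0.15,-0.144,0,0,0,0.0015],[0.15,-0.144,0,0,0,0.0015],[0.15,-0.144,0,0,0,0.0015]]]'
python3 -c "
from h import *
plan((.4518,.3302,.44),-.096)
c=grab('side','side5'); crop(c,280,120,420,390,'s7.png',2.8); crop(c,300,180,420,290,'s7b.png',6)
c=grab('top','top5'); crop(c,140,150,290,265,'t7.png',5)"
```

```text
t: 7.02
tcp_pos: [0.452, 0.329, 0.4407]
tool_rot: [[0.097, 0.995, -0.0], [0.995, -0.097, -0.0], [-0.0, -0.0, -1.0]]
force: [0.3, -0.7, -1.6]
finger_gap: 0.0236
t 7.0167 pos [0.452  0.329  0.4407] F [ 0.3336 -0.6841 -1.6047] gap 0.023586250610370642
shift [ 0.0095 -0.0022  0.0058] turn [-0.0001  0.     -0.0005]
```

View pics/s7.png

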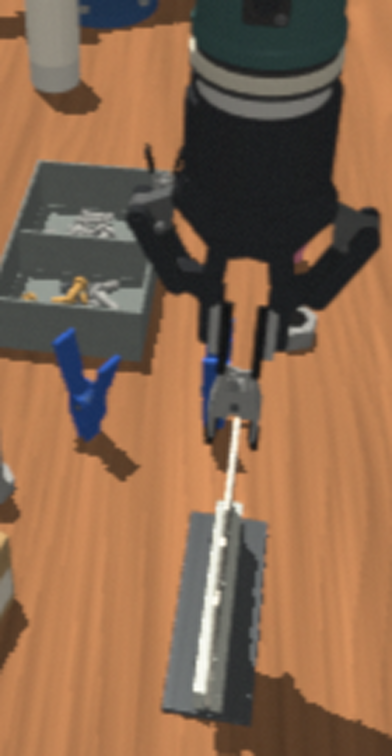

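View pics/t7.png

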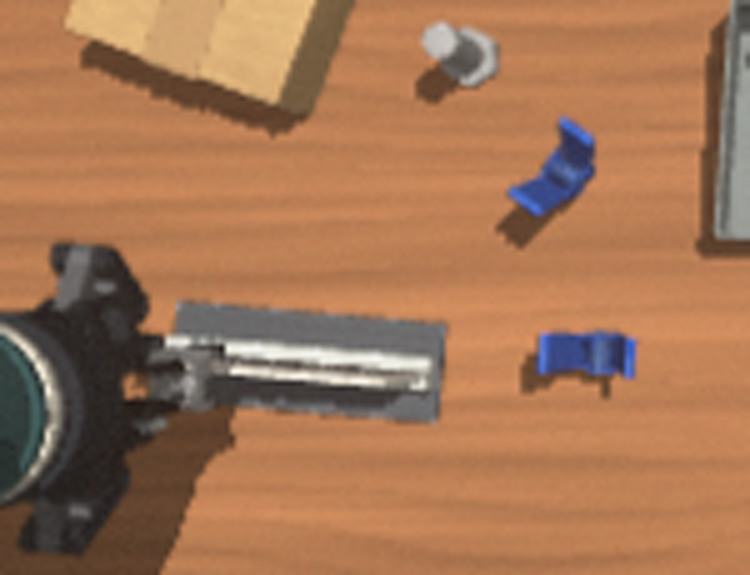

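View pics/s7b.png

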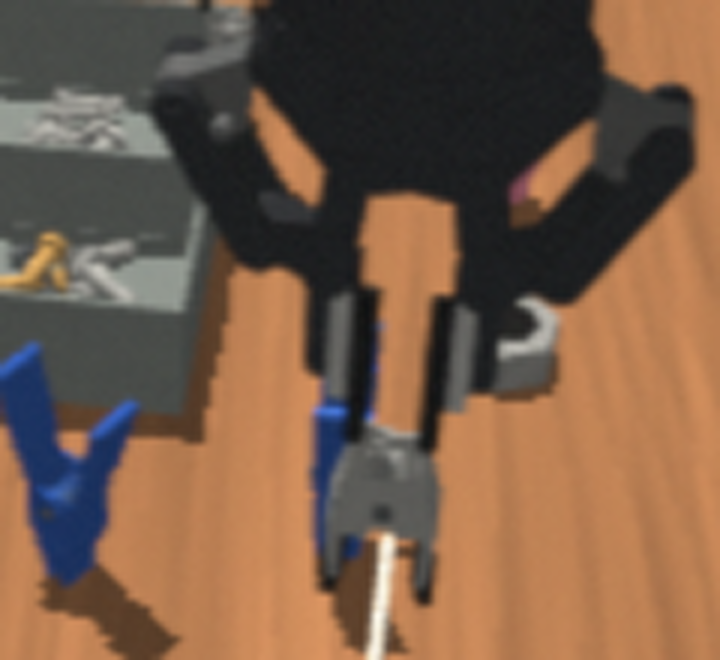

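```bash
python3 -c "
from h import *
np.set_printoptions(precision=3,suppress=True)
for tag in ('side5','top5'):
    c=load(tag);P=cloud(c)
    m=(P[...,2]>.15)&(P[...,2]<.30)&(P[...,0]>.41)&(P[...,0]<.5)&(P[...,1]>.28)&(P[...,1]<.37)
    q=P[m]
    for z in np.arange(.16,.27,.01):
        k=q[(q[:,2]>=z)&(q[:,2]<z+.01)]
        if len(k): 
            print(tag,z.round(3),len(k),'x',np.sort(k[:,0])[[0,-1]],'mid',(k[:,0].min()+k[:,0].max())/2,'y',k[:,1].min(),k[:,1].max())
    m2=(P[...,2]>.118)&(P[...,2]<.135)&(P[...,0]>.41)&(P[...,0]<.5)&(P[...,1]>.23)&(P[...,1]<.42)
    q=P[m2]; print('edge',q.mean(0),len(q),q[:,1].min(),q[:,1].max())
"
```

```text
side5 0.19 36 x [0.437 0.469] mid 0.4533169972133243 y 0.32037556818124974 0.34054242074227864
side5 0.2 35 x [0.439 0.467] mid 0.4530485858203526 y 0.3243806548928649 0.3419694190083391
side5 0.21 20 x [0.437 0.467] mid 0.452220371290452 y 0.3248740515860292 0.34139515421906
side5 0.22 100 x [0.437 0.467] mid 0.45226925836184606 y 0.3178754874863376 0.34283234771264853
side5 0.23 151 x [0.44  0.464] mid 0.4519990668820776 y 0.3175655456552063 0.3431906383943488
side5 0.24 29 x [0.442 0.464] mid 0.45283143635696654 y 0.3177107367840206 0.34111554883333517
side5 0.25 22 x [0.44  0.464] mid 0.45193835694325846 y 0.3211319980216238 0.342154839965564
side5 0.26 38 x [0.44  0.466] mid 0.4531933373360569 y 0.33044420911096284 0.3431118674681508
side5 0.27 79 x [0.427 0.476] mid 0.4516144023962765 y 0.3333036019618756 0.3439610354187295
edge [0.452 0.339 0.125] 123 0.2553306380537343 0.4055908428002044
top5 0.19 16 x [0.438 0.47 ] mid 0.453844257955377 y 0.3181615866216394 0.3398525608363946
top5 0.2 5 x [0.44  0.468] mid 0.4540111136071696 y 0.3168827267609392 0.3362478057334325
top5 0.21 10 x [0.436 0.469] mid 0.45246961734330504 y 0.31820691203058493 0.33530823540355
top5 0.22 22 x [0.439 0.466] mid 0.45285484319646174 y 0.31636504270210575 0.338758506597072
top5 0.23 54 x [0.44  0.464] mid 0.451933169382751 y 0.3161865390058576 0.33918395155712294
top5 0.24 10 x [0.44  0.462] mid 0.4512321658554967 y 0.31729338496466414 0.3373450400960036
top5 0.25 6 x [0.439 0.463] mid 0.45061816478190453 y 0.3177497841206743 0.32138416280092763
top5 0.26 9 x [0.439 0.463] mid 0.4512105691649316 y 0.3173670995991356 0.3227160324061271
top5 0.27 25 x [0.429 0.475] mid 0.4518571259757709 y 0.3158792855750714 0.33254670945505804
edge [0.449 0.304 0.124] 45 0.25532255819532473 0.34697255614579964
```

```bash
python3 -c "
from h import *
np.set_printoptions(precision=4,suppress=True)
for tag in ('side5','top5'):
    c=load(tag);P=cloud(c)
    for a,b in((.41,.452),(.454,.5)):
        m=(P[...,2]>.15)&(P[...,2]<.21)&(P[...,0]>a)&(P[...,0]<b)&(P[...,1]>.28)&(P[...,1]<.37)
        print(tag,np.sort(P[m][:,2])[:8], P[m][np.argsort(P[m][:,2])[:3]])
c=load('side5')
# rivet at crop (382,512), spring/rivet face y ~ .34
print(world(c,300+382/6,180+512/6))
"
```

```text
side5 [0.1918 0.1926 0.1932 0.1939 0.1944 0.1951 0.1952 0.1956] [[0.4388 0.3393 0.1918]
 [0.4405 0.3401 0.1926]
 [0.4372 0.3404 0.1932]]
side5 [0.1905 0.1917 0.192  0.1921 0.1932 0.1933 0.1934 0.1942] [[0.4676 0.336  0.1905]
 [0.4659 0.3369 0.1917]
 [0.4694 0.333  0.192 ]]
top5 [0.1933 0.1969 0.1983 0.1986 0.1994 0.1994 0.2014 0.2015] [[0.4398 0.3215 0.1933]
 [0.4375 0.3203 0.1969]
 [0.4428 0.3399 0.1983]]
top5 [0.1931 0.1942 0.1954 0.1959 0.1963 0.1977 0.1979 0.1987] [[0.4675 0.3217 0.1931]
 [0.4701 0.3339 0.1942]
 [0.4676 0.326  0.1954]]
[0.4518 0.3431 0.2314]
```

```bash
python3 -m handwheel '[[[0.0085,-0.014,0,0,0,0],[0.0085,-0.014,0.1,0,0,0],[0.0085,-0.014,0.25,0,0,0],[0.0085,-0.014,0.38,0,0,0],[0.0085,-0.014,0.42,0,0,0]]]'
python3 -m handwheel '[[[0,0,0,0,0,0],[0,0,0,0,0,0],[0,0,0,0,0,0],[0,0,0,0,0,0],[0,0,0,0,0,0]]]'
cat > m.py <<'E'
from h import *
import sys
np.set_printoptions(precision=4,suppress=True)
n=sys.argv[1]; z0=float(sys.argv[2])
plan((.4503,.3302,.3542),-.096)
c=grab('side','side'+n); crop(c,300,200,420,310,'sx%s.png'%n,6); grab('top','top'+n); crop(load('top'+n),140,190,240,260,'tx%s.png'%n,7)
for tag in ('side'+n,'top'+n):
    c=load(tag);P=cloud(c)
    px=c['pixels'].astype(int); dark=px.max(-1)<150
    m0=(P[...,0]>.41)&(P[...,0]<.5)&(P[...,1]>.31)&(P[...,1]<.35)
    for z in np.arange(z0-.01,z0+.05,.005):
        q=P[m0&dark&(P[...,2]>=z)&(P[...,2]<z+.005)]
        if len(q): print(tag,z.round(3),len(q),np.sort(q[:,0]))
    m2=(~dark)&(P[...,2]>.118)&(P[...,2]<.135)&(P[...,0]>.43)&(P[...,0]<.47)&(P[...,1]>.23)&(P[...,1]<.42)
    q=P[m2]; a,b=np.polyfit(q[:,1],q[:,0],1); print('edge x at .3302:',a*.3302+b,'slope',a,len(q),q[:,1].min(),q[:,1].max())
E
python3 m.py 6 .14
```

```text
t: 7.53
tcp_pos: [0.4503, 0.3292, 0.3883]
tool_rot: [[0.099, 0.995, -0.003], [0.995, -0.099, -0.003], [-0.003, -0.003, -1.0]]
force: [0.1, 0.6, -1.3]
finger_gap: 0.0233
t: 7.95
tcp_pos: [0.4512, 0.33, 0.3912]
tool_rot: [[0.099, 0.995, 0.001], [0.995, -0.099, 0.001], [0.001, 0.001, -1.0]]
force: [0.1, 0.2, -0.3]
finger_gap: 0.0234
t 7.95 pos [0.4512 0.33   0.3912] F [ 0.0716  0.1904 -0.2734] gap 0.023412340814280022
shift [ 0.0006 -0.0081  0.3082] turn [ 0.0004 -0.0004 -0.0009]
side6 0.14 9 [0.4353 0.4353 0.4354 0.4354 0.4373 0.439  0.4409 0.4639 0.4675]
side6 0.145 15 [0.4374 0.4375 0.4376 0.4376 0.4376 0.4392 0.4394 0.4412 0.4641 0.4658
 0.4659 0.4676 0.4677 0.4677 0.4677]
side6 0.15 20 [0.4398 0.4398 0.4412 0.4412 0.4413 0.4414 0.4414 0.4415 0.4415 0.4608
 0.4624 0.4625 0.4625 0.4626 0.4626 0.4626 0.4642 0.4643 0.466  0.4661]
side6 0.155 7 [0.4384 0.44   0.44   0.4645 0.4646 0.4662 0.4663]
side6 0.16 7 [0.4386 0.4403 0.4403 0.4404 0.4647 0.4648 0.4664]
side6 0.165 10 [0.4352 0.4373 0.4389 0.4391 0.4425 0.4442 0.4476 0.4648 0.4666 0.4667]
side6 0.17 37 [0.4353 0.4373 0.4373 0.4374 0
[... 1827 characters left out ...]
357 0.4359 0.4433 0.4435 0.4537 0.4563 0.464  0.4667 0.4668]
top6 0.17 12 [0.436  0.4387 0.4412 0.459  0.4616 0.4641 0.4643 0.4643 0.4668 0.4668
 0.4669 0.467 ]
top6 0.175 12 [0.4441 0.4464 0.4467 0.4491 0.4542 0.4567 0.4569 0.4593 0.4618 0.4644
 0.4644 0.4645]
top6 0.18 28 [0.4391 0.4442 0.4444 0.4444 0.4468 0.4469 0.447  0.447  0.4471 0.4471
 0.4494 0.4494 0.4495 0.4495 0.4518 0.4518 0.452  0.452  0.4521 0.4521
 0.4544 0.4545 0.4545 0.4546 0.4595 0.462  0.462  0.4621]
top6 0.185 15 [0.4419 0.442  0.4446 0.447  0.4496 0.4496 0.4497 0.4498 0.4521 0.4522
 0.4524 0.4547 0.4572 0.4572 0.4622]
edge x at .3302: 0.4519563050920311 slope 0.09633701973887268 37 0.25585305460953084 0.3271451534392046
```

View pics/sx6.png

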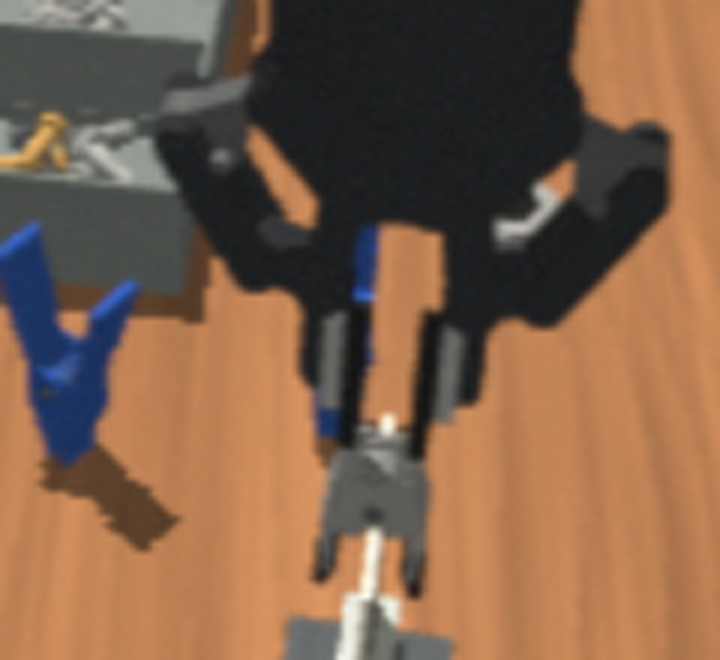

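View pics/tx6.png

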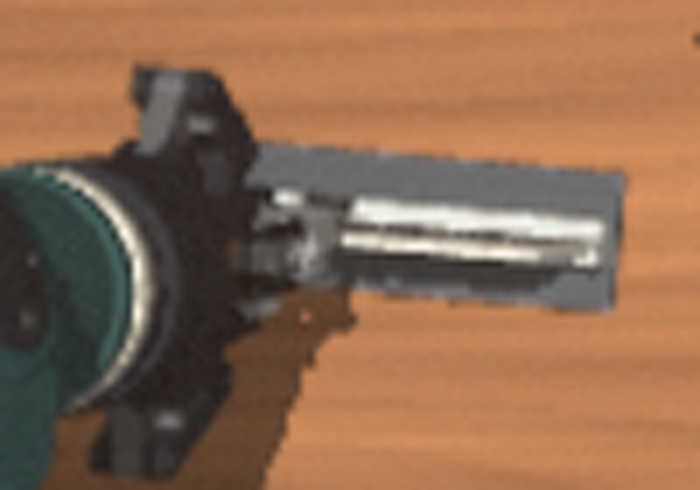

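Jaw tips (at about (322,575) and (412,588)) lie evenly either side of the card's line at (370,560), and their mid-x of 0.452 m matches the card's. Lowering 36 mm slowly.

```bash
python3 -m handwheel '[[[0,0,0.03,0,0,-0.0005],[0,0,0.06,0,0,-0.0005],[0,0,0.1,0,0,-0.0005],[0,0,0.13,0,0,-0.0005],[0,0,0.16,0,0,-0.0005]]]'
python3 -m handwheel '[[[0,0,0.03,0,0,0],[0,0,0.06,0,0,0],[0,0,0.1,0,0,0],[0,0,0.13,0,0,0],[0,0,0.14,0,0,0]]]'
python3 -m handwheel '[[[0,0,0,0,0,0],[0,0,0,0,0,0],[0,0,0,0,0,0],[0,0,0,0,0,0],[0,0,0,0,0,0]]]'
python3 m.py 7 .103
```

```text
t: 8.47
tcp_pos: [0.4508, 0.3298, 0.3704]
tool_rot: [[0.097, 0.995, -0.001], [0.995, -0.097, -0.001], [-0.001, -0.001, -1.0]]
force: [-0.4, -0.3, -0.9]
finger_gap: 0.0235
t: 8.88
tcp_pos: [0.4507, 0.3298, 0.3536]
tool_rot: [[0.097, 0.995, -0.001], [0.995, -0.097, -0.001], [-0.001, -0.001, -1.0]]
force: [-0.8, 0.2, -1.3]
finger_gap: 0.0234
t: 9.3
tcp_pos: [0.451, 0.3299, 0.3545]
tool_rot: [[0.097, 0.995, 0.0], [0.995, -0.097, 0.0], [0.0, 0.0, -1.0]]
force: [-0.2, 0.1, -1.1]
finger_gap: 0.0233
t 9.3 pos [0.451  0.3299 0.3545] F [-0.2269  0.1338 -1.0554] gap 0.0232967038260011
shift [ 0.0018 -0.0058  0.0029] turn [ 0.0001 -0.0001 -0.0004]
side7 0.093 1 [0.4508]
side7 0.098 1 [0.4491]
side7 0.103 9 [0.4347 0.4368 0.4385 0.4404 0.4642 0.466  0.4679 0.468  0.468 ]
side7 0.108 13 [0.4348 0.4348 0.4369 0.4369 0.437  0.4371 0.4389 0.4406 0.4515 0.4643
 0.4661 0.4664 0.468 ]
side7 0.113 27 [0.4371 0.4391 0.4392 0.4408 0.4408 0.4409 0.4409 0.4409 0.441  0.441
 0.4427 0.4427 0.4499 0.45   0.4519 0.4609 0.4609 0.461  0.4626 0.4627
 0.4628 0.4628 0.4645 0.4646 0.4663 0.4663 0.4664]
side7 0.118 7 [
[... 1951 characters left out ...]
 0.4379]
top7 0.123 1 [0.4357]
top7 0.128 4 [0.4625 0.4653 0.4653 0.4654]
top7 0.133 11 [0.4363 0.4363 0.4363 0.4388 0.4445 0.4522 0.4548 0.4629 0.4655 0.4655
 0.4656]
top7 0.138 13 [0.4366 0.4417 0.4445 0.4446 0.4447 0.4472 0.4496 0.4576 0.4602 0.463
 0.463  0.4631 0.4631]
top7 0.143 19 [0.4395 0.4422 0.445  0.4475 0.4477 0.45   0.4502 0.4502 0.4526 0.4527
 0.4529 0.4529 0.4553 0.4553 0.4553 0.4579 0.4605 0.4606 0.4632]
top7 0.148 22 [0.4399 0.4425 0.4425 0.4425 0.445  0.4476 0.4477 0.4478 0.4478 0.4478
 0.4478 0.448  0.4501 0.4503 0.4504 0.4505 0.4505 0.4529 0.4529 0.4529
 0.453  0.4531]
edge x at .3302: 0.45173667035348114 slope 0.09129939640902657 34 0.2556562778251111 0.3201000097484225
```

View pics/sx7.png

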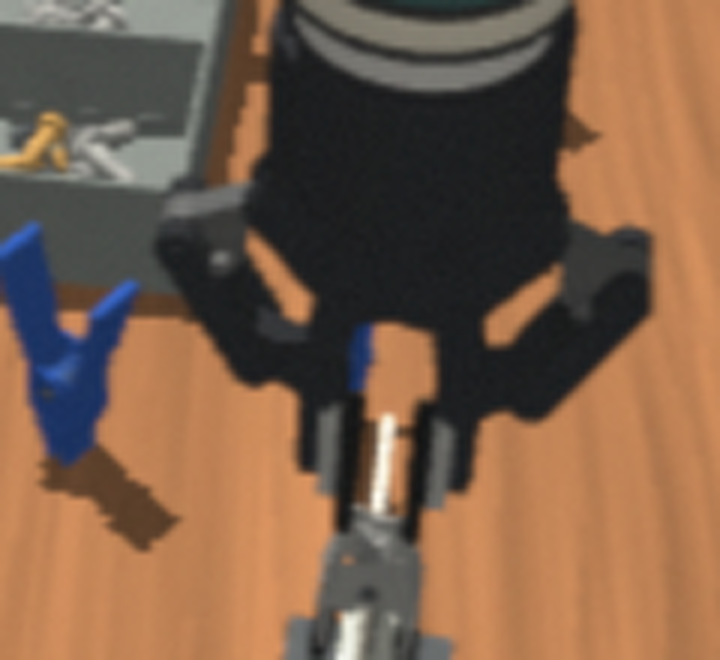

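View pics/tx7.png

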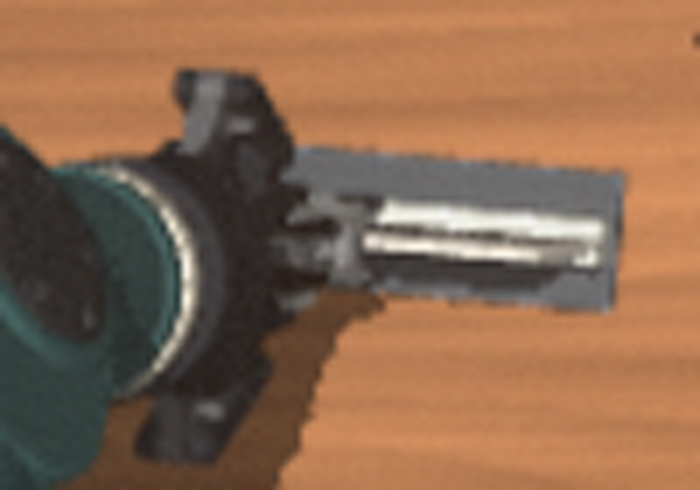

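```bash
python3 -c "
from h import *
c=load('side7'); crop(c,325,250,405,380,'s8.png',4.6)
a=load('side0');"
```

```text
(no output)
```

View pics/s8.png

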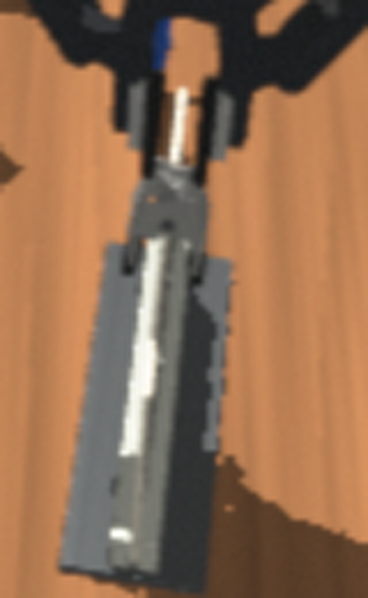

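The jaw tips at (130,260) and (197,270) sit on either side of the card's edge at (155,240), with open space on both sides. Before handing in, I'll check that the card and tray haven't moved.

```bash
python3 -c "
from h import *
for tag in('side0','side7'):
    c=load(tag);P=cloud(c)
    q=P[(P[...,2]>.022)&(P[...,2]<.034)&(P[...,0]>.4)&(P[...,0]<.5)&(P[...,1]>.36)&(P[...,1]<.45)]
    print(tag,q.mean(0),len(q),q[:,1].max())
s=ctrl.sense();print(s['t'],s['finger_gap'],s['force']); print(ctrl.hand_in())"
```

```text
side0 [0.45693013 0.38694048 0.02832982] 221 0.40897299408159304
side7 [0.45693737 0.38691223 0.02848251] 222 0.4097356834208263
9.4 0.023645176125963653 [ 0.2583192   0.18369602 -1.33569617]
the job is handed in; nothing more can be done
None
```

I squeezed the larger clamp open on the tray wall, lifted it straight off, and lowered it over the middle of the job card's top edge. I handed the job in at 9.4 s with the clamp still held wide open; no verdict is reported.

- **Position on the card:** the jaw tips are about 20 mm below the card's edge. The inner faces of the jaws are at about x 0.4425 and 0.461, with the card at 0.452, so there is roughly 8 mm or more free on each side.
- **Hold and contact:** the finger opening is steady at 23.5 mm and the outside force is about 1 N, so there is no sign of contact. The card's foot moved less than 0.1 mm between the first and last pictures. I did not run the same before-and-after check on the tray or the other objects.
- **Readings that disagreed:**
  - The clamp slid about 6–8 mm lower in the grip than intended while being squeezed. I set the final height from the measured jaw tips to allow for this.
  - The finger opening reads about 2.5 mm under the stated 26 mm at the stop.
  - The last two cameras' readings of the card's edge differ by about 1 mm (0.4517 against 0.4529), with part of the card hidden or in shadow.

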